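Open the child-resistant finish bottle held in the bench vise

TASK

Open the white finish bottle that is clamped in the bench vise: press its red child-resistant cap straight down until it goes firm, keep pressing while you turn it anticlockwise (seen from above) until it is free, and lift it off. The bottle is thin plastic, so never load it with more than about 25 N while pressing, turning or pulling. Set the cap down, not dropped, open side down in the round steel dish, and let go of it, without disturbing the two loose bungs and the glue bottle nearby.

Things in the scene. Friction and masses are not known exactly. Their poses are not given: they have to be found in the camera images.
- cap: Red ribbed round push-and-turn cap, 50 mm across, 46 mm tall, about 50 g, white bar on its top; best gripped by its sides from above. Origin: centre of its lower rim; z up, x along the white bar. It starts closed, its top 219 mm above the bench. Two lugs inside it sit locked under hooks on the neck. Turned or pulled without enough push, it jams on the catch.
- cap_top (a point): Centre of the cap's top face, 46 mm above its lower rim. A spring seal in the neck pushes the cap up: about 3.5 N at rest, 0.5 N more per mm of push. How far to push is not visible and differs each time: the catch lets go only in the last 1 to 2 mm before a hard stop, 4 to 14 mm down, where force climbs steeply. 13 N always reaches the stop.
- neck (a point): Point on the axis of the bottle's neck at the height of the lower rim of the closed cap, 173 mm above the bench; z up, x as the white bar of the closed cap. Held down at the stop, the cap turns anticlockwise seen from above; its lugs are clear of the hooks from 60 to 130 degrees of turn (aim for about 70), then it lifts straight off.
- vise: Grey bench vise, bolted down, with the bottle clamped rigidly in it. Origin on the bench under the bottle's axis; z up, x towards the screw handle. Bottle: white, blue band, 71 mm across, its shoulder rising from 122 to 155 mm height at the neck. Jaws: 115 mm high, 115 mm wide, up to 85 mm from the axis. Handle bar: 146 mm long, 195 mm out along x, 70 mm high.
- dish: Round steel parts dish, fixed to the bench, 150 mm across at its rim, 14 mm tall, its flat inner floor about 126 mm across and 4 mm above the bench. Origin: centre of its underside.
- bung_a: Cork bung, 38 mm across, 26 mm tall, loose; origin under its centre. Leave alone.
- bung_b: Pale wooden bung, 38 mm across, 26 mm tall, loose; origin under its centre. Leave alone.
- glue: Yellow glue bottle with an orange cap, 56 mm across, 150 mm tall, loose; origin under its centre. Leave alone.

How it is judged:
By the outcome, as a careful person would: the job done as asked, in the order asked, and still so for the second after the job is handed in, with the robot touching nothing.
It also fails if it takes over 61 s, if anything falls off the work surface, if the arm or the gripper's body presses on something with over 40 N, if the wrist force passes 120 N, or if a joint passes its speed limit or range.

ROBOT

A 6-joint arm with a two-finger parallel gripper is mounted at the origin on the work surface. World frame = base frame: x ahead of the robot, y to its left, z up, the work surface at z = 0. Lengths are in m, angles in rad, forces in N, time in s.
With the tool pointing down it reaches from about 0.3 to 0.775 m from the base axis. Payload 14.6 kg.
Tool frame: the origin (TCP) lies midway between the tips of the shut fingers; the grasp point (between the pads) lies arm.pinch_z behind it (arm.pinch_z is the distance from the TCP to the grasp point, in m); z points along the fingers, x is the direction in which the jaws open and shut, and the axes are right-handed (so a half turn about z gives the same grasp; the last joint's range is limited). The gripper opens to 94 mm and grips with 3 to 60 N. Pads are 16 mm wide; open, the fingers measure 119 mm over their backs; the gripper's body (75 mm by 177 mm) begins 78 mm behind the grasp point.
Start: joints at [-1.26, 0.3, 1.521, -0, 1.321, -0.067], TCP at [0.203, -0.511, 0.205] pointing down, gripper open.
Joint ranges: [-3.03, 3.03], [-0.79, 2.21], [0.23, 2.52], [-1.04, 4.18], [0, 3.07], [-2.55, 2.55]. Speed limits (rad/s): [2.22, 2.22, 2.57, 3.14, 3.14, 3.14].

INTERFACE

Orientations are given as a rotation vector (axis times angle).
In Python, from workcell import arm gives the robot as it stands.
- The arm moves only by the shell command python3 -m creep 'ROWS'. ROWS is JSON, a list of rows, each a list of 3 entries, a list of its own where there are three numbers: the shift along the tool's x, y, z in mm, then the turn about the tool's z in rad, then the finger opening in mm, from 0 to 94. In form: [[[dx, dy, dz], twist, gripper], ...]. A call has 1 to 5 rows; each row shifts and turns the commanded pose from where the row before left it, along the tool's axes as they then stand; what a row does not reach is not made up. A row lasts 1/10 s, in which the tool goes at most 50 mm and 8.59 degrees, less where a joint would pass 70% of its speed; a pose out of reach is approached as far as the arm can. A call is refused whole if a number of a shift passes 50 or a number of a turn 0.15, either way. A call with a gripper value outside its range is refused whole. The fingers move at their own pace and stop on an object; the grip force is fixed at half the most. Time passes only in rows, so rows that do not move let the fingers close. It gives the time, the measured TCP pose, the force and the opening at its end, in the units of the state.
- arm.get_obs(): the state, without advancing time (a new reading comes with each control period).
- arm.capture(name): name is "side" or "top"; returns (picture, depth): 420x560x3 uint8, red, green, blue; 420x560 float32, m along the optical axis (not along the pixel's ray), 0 where there is no reading.
- arm.camera_params(name): a dict with "K" (3x3 intrinsics, pixels), "distortion" ([k1, k2, p1, p2, k3] as OpenCV has them; the pictures are not rectified), "T" (4x4, takes a point from camera to world coordinates). Camera axes: x right, y down, z forward; pixel columns grow to the right and rows downward; lengths in m; the calibration is good to about 2 mm. A picture is of the moment at which its call begins. camera_params takes no time and is no camera call.
- arm.sign_off(): hands the job in, once; it reports no verdict.
Trained networks look in the newest picture that a camera, given by its name, has taken for a name from the list of things; names that differ only in an ending like _2 or _b are one class to them, and where a whole thing is asked for, a point or a joint stands for the part that bears it (a point fixed in the world has none). Each returns a list of dicts, best first, with "score" (0 to 1); they miss things now and then, are a little off and sometimes report something else, mostly with a low value. They report only what shows in the picture. A call takes as long as a camera call.
- arm.silhouettes(camera, name): "region" (420x560 bool, what is visible of it) and "location" ([column, row] in pixels, amid what is visible of it).
- arm.place_of(camera, name): "location" ([column, row] in pixels: a listed point, or the origin of a listed thing).
The state is a dict: "time_s": time; "q": joint angles; "qd": joint speeds; "effort": joint torques, N m; "position": TCP position; "tool_rot": TCP orientation; "force": force on the tool from outside, world axes, zero at the start; "wrist_torque": the same for the moment, N m; "width": opening from 0.0 (shut) to 1.0 (fully open).
Only numpy, scipy, OpenCV 4.12 (cv2) and the standard library are available. Lean on these libraries where they do the work, as an engineer would, in place of code of your own. Each camera call takes 0.05 s, during which the arm holds its last target. There are 200 camera calls.

## Working session

There is one attempt and no reset: what is moved stays moved. The work goes in short steps, Python scripts to look and compute and a shell command to move; the robot and the scene stay as the last step left them, time stands still between calls to the robot, and variables do not carry over. Pictures are saved under pics/ and viewed, about 8 in all and at most 12, crops included, and the job is handed in when it is done.

```bash
mkdir -p pics; ls
cat > h.py <<'E'
import numpy as np, cv2
from workcell import arm
def ray(cam,uv):
    p=arm.camera_params(cam);K=np.array(p["K"]);T=np.array(p["T"])
    n=cv2.undistortPoints(np.array([[uv]],float),K,np.array(p["distortion"],float))[0,0]
    return T[:3,3],T[:3,:3]@np.array([n[0],n[1],1.])
def atz(cam,uv,z):
    o,d=ray(cam,uv);return o+d*(z-o[2])/d[2]
def cloud(cam,depth,mask=None):
    m=depth>0
    if mask is not None:m&=mask
    v,u=np.nonzero(m);p=arm.camera_params(cam);T=np.array(p["T"])
    n=cv2.undistortPoints(np.stack([u,v],1)[:,None].astype(float),np.array(p["K"]),np.array(p["distortion"],float))[:,0]
    z=depth[v,u];P=np.c_[n*z[:,None],z]
    return P@T[:3,:3].T+T[:3,3],u,v
E
python3 - <<'E'
from h import *
o=arm.get_obs();print(o,arm.pinch_z)
np.set_printoptions(precision=4,suppress=True)
ims={}
for c in("side","top"):
    im,d=arm.capture(c);ims[c]=im;np.savez(f"{c}0.npz",im=im,d=d)
    print(c,np.array(arm.camera_params(c)["T"])[:3,3])
    for n,z in(("cap_top",.219),("neck",.173),("cap",.173),("vise",0),("dish",0),("bung_a",0),("glue",0)):
        for r in arm.place_of(c,n)[:3]:print(c,n,r["score"],r["location"],atz(c,r["location"],z))
    cv2.imwrite(f"pics/{c}0.png",im[:,:,::-1])
E
```

```text
pics
{'time_s': 0.0, 'q': array([-1.25962141e+00,  3.00463735e-01,  1.52159670e+00,  6.00993093e-06,
        1.32065776e+00, -6.66043965e-02]), 'qd': array([-0.00083515,  0.00012858,  0.000538  , -0.00038899,  0.00079452,
        0.00057075]), 'effort': array([ 1.69687395e-03, -5.31803834e+01, -3.52737021e+01,  7.08409259e-02,
        2.43463519e-02, -9.50713343e-05]), 'position': array([ 0.2027888 , -0.51097245,  0.20488375]), 'tool_rot': array([-2.59846740e+00,  1.76442284e+00,  1.38738807e-03]), 'force': array([0.61963873, 0.11453437, 0.4351938 ]), 'wrist_torque': array([-0.00544406,  0.03014593,  0.01202531]), 'width': 0.9992410684917883} 0.0188
side [0.3236 0.8527 1.0661]
side cap_top 0.71 [298.5, 170.9] [ 0.5414 -0.0367  0.219 ]
side neck 0.74 [306.2, 178.7] [ 0.5234 -0.0594  0.173 ]
side cap 0.53 [303.8, 177.2] [ 0.5316 -0.0635  0.173 ]
side vise 0.87 [297.2, 217.8] [ 0.5446 -0.0547  0.    ]
side vise 0.45 [267.5, 373.4] [0.4817 0.4499 0.    ]
side dish 0.95 [279.8, 320.2] [0.4941 0.3051 0.    ]
side bung_a 0.67 [235.5, 286.3] [0.6431 0.2404 0.    ]
side bung_a 0.61 [284.2, 171.1] [ 0.6455 -0.2515  0.    ]
side glue 0.82 [263.0, 373.3] [0.4922 0.4528 0.    ]
top [0.3705 0.0632 1.1435]
top cap_top 0.72 [349.9, 209.4] [ 0.5337 -0.0552  0.219 ]
top neck 0.73 [344.9, 209.0] [ 0.5431 -0.0498  0.173 ]
top cap 0.94 [346.0, 209.8] [ 0.5411 -0.0522  0.173 ]
top vise 0.75 [341.8, 222.2] [ 0.5384 -0.06    0.    ]
top dish 0.64 [206.4, 243.3] [0.4923 0.303  0.    ]
top bung_a 0.73 [406.5, 184.2] [ 0.6362 -0.2374  0.    ]
top bung_a 0.52 [230.0, 184.9] [0.6505 0.239  0.    ]
top glue 0.84 [152.4, 247.3] [0.4858 0.448  0.    ]
```

Run:
```python
from h import *
np.set_printoptions(precision=4,suppress=True)
for c in("side","top"):
    f=np.load(f"{c}0.npz");im,d=f["im"],f["d"]
    P,u,v=cloud(c,d)
    col=im[v,u].astype(int)
    near=np.hypot(P[:,0]-.538,P[:,1]+.053)<.05
    t=near&(P[:,2]>.209)&(P[:,2]<.235)
    print(c,t.sum(),P[t].mean(0),P[t].min(0),P[t].max(0))
    xy=P[t][:,:2].astype(np.float32)
    print(cv2.minEnclosingCircle(xy) if len(xy) else None)
    w=t&(col.min(1)>150)
    if w.sum()>3:
        q=P[w][:,:2];m=q.mean(0);e=np.linalg.svd(q-m)[2][0];print("bar",w.sum(),m,e,np.degrees(np.arctan2(e[1],e[0])))
f=np.load("top0.npz");a=f["im"][:,:,::-1]
b=np.load("side0.npz")["im"][:,:,::-1]
cv2.imwrite("pics/both.png",np.hstack([cv2.resize(a[150:300,130:430],(400,200)),cv2.resize(b[150:300,130:430],(400,200))]))
cv2.imwrite("pics/topcrop.png",cv2.resize(a[150:290,120:440],(800,350),interpolation=cv2.INTER_CUBIC))
```

```text
side 206 [ 0.5358 -0.0518  0.2188] [ 0.5125 -0.0831  0.209 ] [ 0.5604 -0.0306  0.2243]
((0.5357186794281006, -0.056293848901987076), 0.026879077777266502)
top 420 [ 0.5371 -0.0555  0.2191] [ 0.5133 -0.0801  0.2092] [ 0.5627 -0.032   0.2253]
((0.5384789109230042, -0.056184910237789154), 0.025350503623485565)
```

View pics/side0.png

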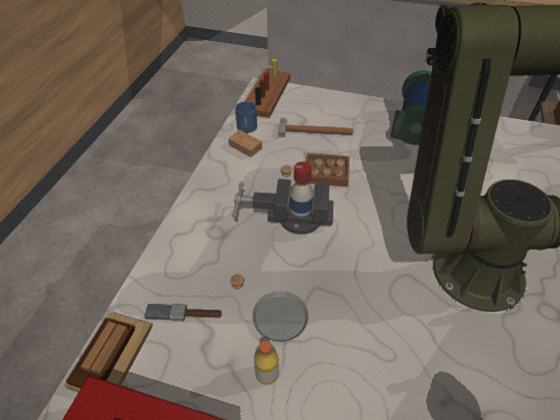

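View pics/topcrop.png

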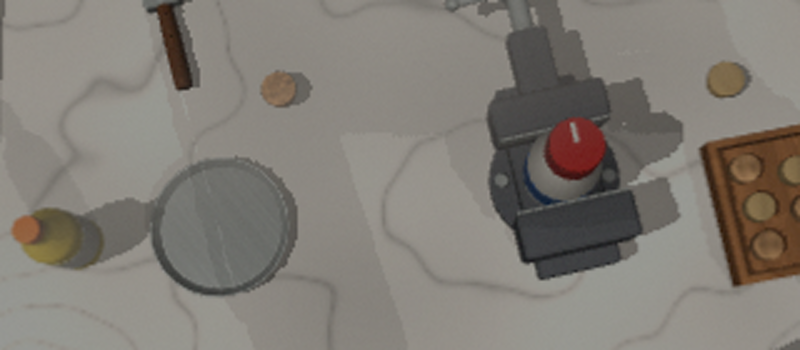

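The side view shows the red cap at (302,173) on the vise, with the dish at (280,315), the glue at (265,362) and the bungs at (237,282) and (286,170). The networks agree on the dish, bungs and glue. I'll refine the cap axis by fitting its cylinder outline to the red mask in both views.

```bash
cat > fit.py <<'E'
from h import *
from scipy.optimize import minimize
def mask(im):
    h=cv2.cvtColor(im,cv2.COLOR_RGB2HSV)
    return (((h[...,0]<8)|(h[...,0]>172))&(h[...,1]>140)&(h[...,2]>60))
def hull(c,x,y,z0,z1,S=8):
    p=arm.camera_params(c);T=np.array(p["T"]);t=np.linspace(0,2*np.pi,60)
    W=np.vstack([np.c_[x+.025*np.cos(t),y+.025*np.sin(t),np.full(60,z)] for z in(z0,z1)])
    C=(W-T[:3,3])@T[:3,:3]
    q=cv2.projectPoints(C,np.zeros(3),np.zeros(3),np.array(p["K"]),np.array(p["distortion"],float))[0]
    return q
E
python3 - <<'E'
from fit import *
M={}
for c in("side","top"):
    im=np.load(f"{c}0.npz")["im"];m=mask(im)
    q=hull(c,.537,-.055,.173,.219)[:,0];lo=q.min(0)-8;hi=q.max(0)+8
    k=np.zeros_like(m);k[int(lo[1]):int(hi[1]),int(lo[0]):int(hi[0])]=1
    m=cv2.morphologyEx((m&k).astype(np.uint8),cv2.MORPH_CLOSE,np.ones((5,5)));M[c]=m;print(c,m.sum(),q.min(0),q.max(0),cv2.boundingRect(m))
    im2=im.copy()
def cost(a,cs):
    s=0
    for c in cs:
        S=16;h=cv2.convexHull(np.round((hull(c,a[0],a[1],.173,.219)+.5)*S).astype(np.int32))
        u0,v0,w,hh=cv2.boundingRect(M[c]);u0-=8;v0-=8;w+=16;hh+=16
        big=np.zeros((hh*S,w*S),np.uint8);cv2.fillPoly(big,[h-np.array([u0*S,v0*S])],1)
        s+=np.abs(cv2.resize(big.astype(np.float32),(w,hh),interpolation=cv2.INTER_AREA)-M[c][v0:v0+hh,u0:u0+w]).sum()
    return s
for cs in(["top"],["side"],["top","side"]):
    r=minimize(cost,[.537,-.055],args=(cs,),method="Nelder-Mead",options=dict(initial_simplex=[[.537,-.055],[.545,-.055],[.537,-.047]]))
    print(cs,r.x,r.fun)
E
```

```text
side 307 [292.56776363 160.9836081 ] [310.65382168 184.88574564] (295, 162, 17, 22)
top 432 [336.25732982 196.59029669] [361.37482064 222.4412476 ] (339, 197, 23, 25)
['top'] [ 0.53774737 -0.05636261] 67.0625
['side'] [ 0.53544027 -0.0599426 ] 68.0625
['top', 'side'] [ 0.53704216 -0.05679155] 145.36328125
```

```bash
python3 -m creep '[[[-20,-32,-6],0,94],[[-20,-32,-6],0,94],[[-20,-32,-6],0,94],[[-20,-32,-6],0,94],[[-20,-32,-6],0,94]]'; python3 -m creep '[[[-20,-32,-6],0,94],[[-20,-32,-6],0,94],[[-20,-32,-6],0,94],[[-20,-32,-6],0,94],[[-20,-32,-6],0,94]]'
```

```text
time_s: 1.3
position: [0.3154, -0.3579, 0.2358]
tool_rot: [2.599, -1.765, 0.0]
force: [0.0, -0.5, -0.1]
width: 1.0
time_s: 1.8
position: [0.4272, -0.2059, 0.2659]
tool_rot: [-2.599, 1.765, -0.001]
force: [-0.1, -0.4, 0.4]
width: 1.001
```

```bash
python3 -m creep '[[[-20,-31,0],0,94],[[-20,-31,0],0,94],[[-20,-31,0],0,94],[[-19,-32,0],0,94],[[-19,-32,0],0,94]]'; python3 -m creep '[[[0,0,0],0,94],[[0,0,0],0,94]]'
python3 - <<'E'
from h import *
o=arm.get_obs();print(o["q"],o["position"],o["force"])
from scipy.spatial.transform import Rotation as R
print(R.from_rotvec(o["tool_rot"]).as_matrix())
S=[]
for c in("side","top"):
    im,d=arm.capture(c);np.savez(f"{c}1.npz",im=im,d=d);S.append(cv2.resize(im[130:230,270:400],(390,300),interpolation=cv2.INTER_CUBIC))
cv2.imwrite("pics/near1.png",np.hstack(S)[:,:,::-1])
E
```

```text
time_s: 2.3
position: [0.5371, -0.0568, 0.2656]
tool_rot: [-2.599, 1.765, -0.0]
force: [-0.2, -0.2, -0.1]
width: 1.0
time_s: 2.5
position: [0.5363, -0.0579, 0.2652]
tool_rot: [2.6, -1.763, -0.001]
force: [0.4, -0.1, 0.2]
width: 0.997
[-1.75370064e-01  2.37365770e-01  1.46148570e+00 -1.34601194e-04
  1.44327986e+00  1.01629807e+00] [ 0.53633896 -0.05790063  0.26515749] [ 0.37366617 -0.14452784  0.18403822]
[[ 3.70126598e-01 -9.28981160e-01 -5.53714184e-04]
 [-9.28981309e-01 -3.70126635e-01 -3.74752120e-05]
 [-1.70130602e-04  5.28260700e-04 -9.99999846e-01]]
```

View pics/near1.png

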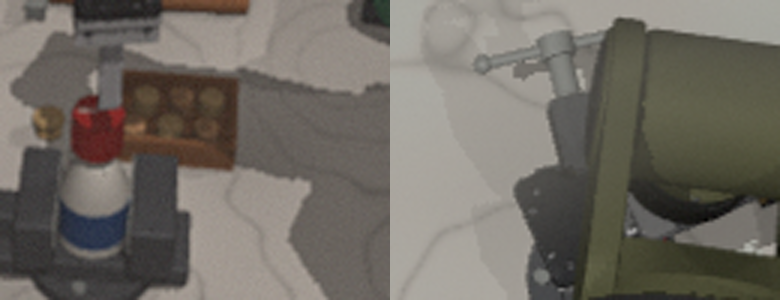

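The side view shows the near finger in front of the cap (110,90) and the open jaws straddling it. The top view is blocked by the arm. I'll go down over the cap.

```bash
python3 -m creep '[[[-0.9,-1,10],0,94],[[0,0,20],0,94],[[0,0,20],0,94],[[0,0,20],0,94],[[0,0,11],0,94]]'; python3 -m creep '[[[0,0,0],0,60],[[0,0,0],0,60],[[0,0,0],0,60]]';  python3 -m creep '[[[0,0,0],0,53],[[0,0,0],0,53]]'
```

```text
time_s: 3.1
position: [0.536, -0.0576, 0.1825]
tool_rot: [2.597, -1.766, -0.003]
force: [0.2, 0.2, 0.5]
width: 1.004
time_s: 3.4
position: [0.5373, -0.0572, 0.1854]
tool_rot: [-2.598, 1.765, -0.002]
force: [-0.4, 0.3, -0.5]
width: 0.778
time_s: 3.6
position: [0.5371, -0.0571, 0.1849]
tool_rot: [-2.599, 1.765, -0.001]
force: [-0.8, -0.0, 0.1]
width: 0.609
```

```bash
python3 -m creep '[[[0,0,0],0,52],[[0,0,0],0,52]]'; python3 -m creep '[[[0,0,0],0,51]]';python3 -m creep '[[[0,0,0],0,50.4]]'; python3 -m creep '[[[0,0,0],0,50]]'
```

```text
time_s: 3.8
position: [0.5369, -0.0571, 0.1846]
tool_rot: [-2.599, 1.765, -0.0]
force: [-0.3, -0.6, -0.1]
width: 0.55
time_s: 3.9
position: [0.5369, -0.0571, 0.1844]
tool_rot: [2.599, -1.765, 0.0]
force: [0.1, 1.0, -0.1]
width: 0.541
time_s: 4.0
position: [0.5369, -0.057, 0.1845]
tool_rot: [-2.599, 1.765, 0.0]
force: [-0.1, 1.3, 0.1]
width: 0.536
time_s: 4.1
position: [0.5369, -0.057, 0.1845]
tool_rot: [-2.599, 1.765, 0.0]
force: [-0.7, 1.2, 1.0]
width: 0.54
```

```bash
python3 -m creep '[[[-0.2,0,0],0,49]]'; python3 -m creep '[[[0,0,0],0,44]]';python3 -m creep '[[[0,0,0],0,30],[[0,0,0],0,30],[[0,0,0],0,30]]'
```

```text
time_s: 4.2
position: [0.5369, -0.057, 0.1845]
tool_rot: [2.599, -1.765, 0.0]
force: [0.5, -2.5, -0.3]
width: 0.535
time_s: 4.3
position: [0.5369, -0.057, 0.1844]
tool_rot: [2.599, -1.765, 0.0]
force: [-0.5, -0.3, -0.2]
width: 0.533
time_s: 4.6
position: [0.5369, -0.057, 0.1845]
tool_rot: [2.599, -1.765, 0.0]
force: [0.8, -0.7, 0.3]
width: 0.533
```

```bash
for i in 1 2 3; do :; done; python3 -m creep '[[[0,0,1],0,30],[[0,0,1],0,30],[[0,0,0],0,30]]'|sed -n '1,4p'; python3 -m creep '[[[0,0,1],0,30],[[0,0,0],0,30]]'|sed -n '1,4p'; python3 -m creep '[[[0,0,1],0,30],[[0,0,0],0,30]]'|sed -n '1,4p'
```

```text
time_s: 4.9
position: [0.5369, -0.0569, 0.1825]
tool_rot: [-2.599, 1.765, -0.0]
force: [0.6, -1.5, 4.3]
time_s: 5.1
position: [0.5369, -0.0569, 0.1815]
tool_rot: [-2.599, 1.765, -0.0]
force: [-0.4, -2.0, 5.0]
time_s: 5.3
position: [0.5369, -0.0569, 0.1804]
tool_rot: [-2.599, 1.765, -0.0]
force: [0.2, -1.0, 5.1]
```

```bash
python3 -m creep '[[[0,0,1],0,30],[[0,0,0],0,30]]'|sed -n '2p;4p'; python3 -m creep '[[[0,0,1],0,30],[[0,0,0],0,30]]'|sed -n '2p;4p'; python3 -m creep '[[[0,0,1],0,30],[[0,0,0],0,30]]'|sed -n '2p;4p'
```

```text
position: [0.5369, -0.0569, 0.1795]
force: [0.4, -1.5, 5.0]
position: [0.5369, -0.0569, 0.1785]
force: [-0.1, -1.4, 5.4]
position: [0.5369, -0.0569, 0.1776]
force: [-0.0, -1.4, 6.2]
```

```bash
python3 -m creep '[[[0,0,1],0,30],[[0,0,0],0,30]]'|sed -n '2p;4p'; python3 -m creep '[[[0,0,1],0,30],[[0,0,0],0,30]]'|sed -n '2p;4p'
```

```text
position: [0.537, -0.0569, 0.1767]
force: [-0.5, -1.5, 6.6]
position: [0.537, -0.0569, 0.1757]
force: [-0.7, -1.2, 7.3]
```

```bash
python3 -m creep '[[[0,0,1],0,30],[[0,0,0],0,30]]'|sed -n '2p;4p'
```

```text
position: [0.5369, -0.0569, 0.1747]
force: [-1.0, -1.8, 7.5]
```

```bash
python3 -m creep '[[[0,0,1],0,30],[[0,0,0],0,30]]'|sed -n '2p;4p'
```

```text
position: [0.537, -0.0569, 0.1739]
force: [-2.0, -2.1, 7.8]
```

```bash
python3 -m creep '[[[0,0,1],0,30],[[0,0,0],0,30]]'|sed -n '2p;4p'
```

```text
position: [0.5371, -0.0569, 0.1737]
force: [-3.8, -0.7, 15.1]
```

```bash
python3 -m creep '[[[0,0,1],0,30],[[0,0,0],0,30]]'|sed -n '2p;4p'
```

```text
position: [0.5372, -0.0569, 0.1735]
force: [-7.7, 0.5, 23.1]
```

Hard stop at about 11 mm of push. I'll ease off 1 mm to about 15 N, then turn; anticlockwise from above is a negative twist.

```bash
python3 -m creep '[[[0,0,-0.9],0,30],[[0,0,0],0,30]]'|sed -n '2p;4p'; python3 -m creep '[[[0,0,0],-0.05,30],[[0,0,0],-0.05,30]]'; python3 -c "
from workcell import arm
print(arm.get_obs()['wrist_torque'])"
```

```text
position: [0.5371, -0.0569, 0.1737]
force: [-4.6, -0.3, 15.8]
time_s: 7.5
position: [0.5374, -0.0569, 0.1737]
tool_rot: [-2.685, 1.63, -0.003]
force: [-1.3, -0.1, 13.3]
width: 0.535
[-0.01495012  0.25539276 -0.13107103]
```

```bash
python3 -m creep '[[[0,0,0],-0.05,30],[[0,0,0],-0.05,30],[[0,0,0],-0.05,30]]'|sed -n '2,4p'; python3 -c "
from workcell import arm
print(arm.get_obs()['wrist_torque'])"
```

```text
position: [0.5376, -0.0568, 0.1737]
tool_rot: [-2.799, 1.424, -0.004]
force: [-0.1, 0.5, 13.5]
[ 0.0837534   0.13545991 -0.09241025]
```

```bash
python3 -m creep '[[[0,0,0],-0.07,30],[[0,0,0],-0.07,30],[[0,0,0],-0.07,30]]'|sed -n '2,4p'; python3 -c "
from workcell import arm
print(arm.get_obs()['wrist_torque'])"
```

```text
position: [0.5376, -0.0568, 0.1737]
tool_rot: [-2.934, 1.121, -0.004]
force: [-0.6, 0.7, 13.5]
[ 0.02269354  0.08662607 -0.08050691]
```

```bash
python3 -m creep '[[[0,0,0],-0.08,30],[[0,0,0],-0.08,30],[[0,0,0],-0.08,30],[[0,0,0],-0.08,30],[[0,0,0],-0.08,30]]'|sed -n '2,4p'; python3 -c "
from workcell import arm
print(arm.get_obs()['wrist_torque'])"
```

```text
position: [0.5376, -0.0568, 0.1737]
tool_rot: [-3.099, 0.515, -0.004]
force: [-1.2, -0.1, 15.2]
[ 0.05541434  0.05234533 -0.04108715]
```

```bash
python3 -m creep '[[[0,0,0],-0.08,30],[[0,0,0],-0.08,30],[[0,0,0],-0.08,30],[[0,0,0],-0.08,30],[[0,0,0],-0.08,30]]'; python3 -m creep '[[[0,0,0],0,30],[[0,0,0],0,30]]'; python3 -c "
from workcell import arm
o=arm.get_obs();print(o['wrist_torque'],o['q'])"
```

```text
time_s: 9.1
position: [0.5376, -0.0568, 0.1737]
tool_rot: [3.139, 0.11, 0.004]
force: [0.4, 0.5, 14.5]
width: 0.537
time_s: 9.3
position: [0.5376, -0.0568, 0.1737]
tool_rot: [3.14, 0.106, 0.004]
force: [-0.2, -0.1, 13.7]
width: 0.532
[-0.01792499 -0.07114293  0.08470644] [-1.73161488e-01  3.05269807e-01  1.59004735e+00  3.66705609e-04
  1.24349141e+00 -2.40672645e-01]
```

Turned about 72°, with low torque throughout. I'll lift gently and watch for a jam, which would show as a downward force.

```bash
python3 -m creep '[[[0,0,-2],0,30],[[0,0,-2],0,30],[[0,0,-2],0,30],[[0,0,0],0,30]]'|sed -n '2p;4p'; python3 -m creep '[[[0,0,-2],0,30],[[0,0,-2],0,30],[[0,0,0],0,30]]'|sed -n '2p;4p'
```

```text
position: [0.5374, -0.0568, 0.179]
force: [2.9, 0.0, 5.7]
position: [0.537, -0.0568, 0.1827]
force: [3.6, 0.4, 3.2]
```

```bash
python3 -m creep '[[[0,0,-1],0,30],[[0,0,-1],0,30],[[0,0,0],0,30]]'|sed -n '2p;4p'
```

```text
position: [0.5367, -0.0568, 0.1843]
force: [3.3, 0.5, 3.8]
```

```bash
python3 -m creep '[[[0,0,-1],0,30],[[0,0,-1],0,30],[[0,0,0],0,30]]'
```

```text
time_s: 10.6
position: [0.5367, -0.0568, 0.1863]
tool_rot: [-3.14, -0.105, 0.001]
force: [1.4, 0.1, 1.9]
width: 0.533
```

```bash
python3 -m creep '[[[0,0,-2],0,30],[[0,0,-3],0,30],[[0,0,-4],0,30],[[0,0,-4],0,30],[[0,0,0],0,30]]'; python3 -m creep '[[[0,0,-10],0,30],[[0,0,-15],0,30],[[0,0,-20],0,30],[[0,0,-20],0,30],[[0,0,0],0,30]]'
python3 - <<'E'
from h import *
S=[]
for c in("side","top"):
    im,d=arm.capture(c);np.savez(f"{c}2.npz",im=im,d=d);S.append(cv2.resize(im[110:230,250:400],(375,300),interpolation=cv2.INTER_CUBIC))
cv2.imwrite("pics/lift.png",np.hstack(S)[:,:,::-1])
E
```

```text
time_s: 11.1
position: [0.537, -0.0569, 0.2]
tool_rot: [3.14, 0.105, 0.001]
force: [-0.5, -0.2, -0.4]
width: 0.536
time_s: 11.6
position: [0.5376, -0.057, 0.2673]
tool_rot: [3.139, 0.105, 0.007]
force: [-0.0, 0.4, 0.3]
width: 0.533
```

View pics/lift.png

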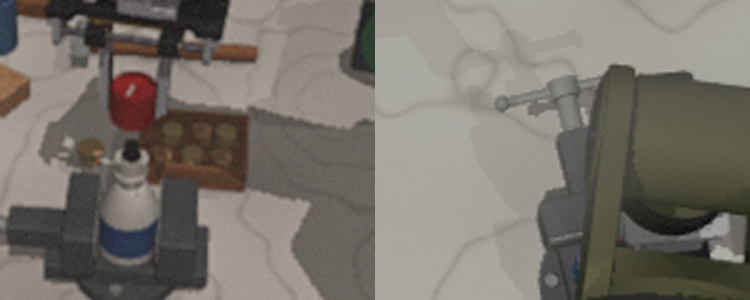

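The side view shows the cap at (133,100) in the jaws, clear of the now-open neck at (130,150). I'll carry it to the dish.

```bash
python3 -m creep '[[[-1,-15,0],0,30],[[-2,-30,0],0,30],[[-2,-30,0],0,30],[[-2,-30,0],0,30],[[-2,-30,0],0,30]]'|sed -n '2p;5p'; python3 -m creep '[[[-2,-30,0],0,30],[[-2,-30,0],0,30],[[-2,-30,0],0,30],[[-2,-30,0],0,30],[[-1,-30,5],0,30]]'|sed -n '2p;5p'; python3 -m creep '[[[-1,-30,5],0,30],[[-1,-30,5],0,30],[[-1,-16,5],0,30],[[0,0,0],0,30],[[0,0,0],0,30]]'
python3 - <<'E'
from h import *
S=[]
for c in("side","top"):
    im,d=arm.capture(c);np.savez(f"{c}3.npz",im=im,d=d)
    for r in arm.place_of(c,"dish")[:1]:print(c,r["score"],r["location"],atz(c,r["location"],0))
    S.append(cv2.resize(im[210:410,190:390] if c=="side" else im[160:360,120:320],(400,400)))
cv2.imwrite("pics/over.png",np.hstack(S)[:,:,::-1])
E
```

```text
position: [0.5179, 0.0792, 0.2633]
width: 0.535
position: [0.4988, 0.2283, 0.2589]
width: 0.535
time_s: 13.2
position: [0.4914, 0.3016, 0.2439]
tool_rot: [3.139, 0.106, -0.001]
force: [0.5, 0.0, 0.1]
width: 0.536
side 0.93 [279.5, 318.8] [0.4960035 0.3014368 0.       ]
top 0.97 [206.7, 241.7] [0.49654924 0.30225048 0.        ]
```

View pics/over.png

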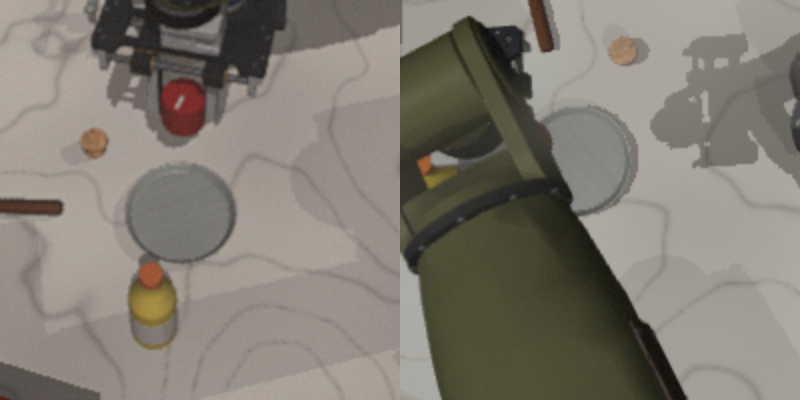

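The cap is gripped upright and the dish below is clear. The apparent offset is only the camera's slant: the TCP is within 5 mm of the dish centre. Descending now.

```bash
python3 -m creep '[[[1,0,15],0,30],[[1,0,30],0,30],[[1,0,30],0,30],[[0,0,30],0,30],[[0,0,30],0,30]]'; python3 -m creep '[[[0,0,25],0,30],[[0,0,20],0,30],[[0,0,15],0,30],[[0,0,8],0,30],[[0,0,0],0,30]]';  python3 -m creep '[[[0,0,6],0,30],[[0,0,5],0,30],[[0,0,4],0,30],[[0,0,0],0,30],[[0,0,0],0,30]]'
```

```text
time_s: 13.9
position: [0.495, 0.3014, 0.1086]
tool_rot: [-3.14, -0.104, -0.001]
force: [0.3, 0.7, 0.1]
width: 0.531
time_s: 14.4
position: [0.4946, 0.3018, 0.0409]
tool_rot: [3.139, 0.105, -0.001]
force: [-0.6, 0.2, 0.0]
width: 0.535
time_s: 14.9
position: [0.4948, 0.3022, 0.0265]
tool_rot: [-3.14, -0.105, -0.0]
force: [-0.5, 0.8, -0.1]
width: 0.533
```

```bash
for k in 1; do python3 -m creep '[[[0,0,3],0,30],[[0,0,3],0,30],[[0,0,2],0,30],[[0,0,0],0,30],[[0,0,0],0,30]]'|sed -n '2p;4p'; done; python3 -m creep '[[[0,0,1],0,30],[[0,0,0],0,30],[[0,0,0],0,30]]'|sed -n '2p;4p'
```

```text
position: [0.4947, 0.3021, 0.0183]
force: [-0.9, 0.1, -0.4]
position: [0.4947, 0.3021, 0.0174]
force: [0.2, -0.6, -1.0]
```

```bash
python3 -m creep '[[[0,0,0.8],0,30],[[0,0,0],0,30],[[0,0,0],0,30]]'|sed -n '2p;4p'
```

```text
position: [0.4947, 0.3021, 0.0165]
force: [0.3, -0.5, -0.8]
```

```bash
python3 -m creep '[[[0,0,0.8],0,30],[[0,0,0],0,30],[[0,0,0],0,30]]'|sed -n '2p;4p'
```

```text
position: [0.4947, 0.3021, 0.0157]
force: [-0.3, 0.2, -0.2]
```

```bash
python3 -m creep '[[[0,0,0.5],0,30],[[0,0,0],0,30],[[0,0,0],0,30]]'|sed -n '2p;4p'
```

```text
position: [0.4947, 0.3021, 0.0154]
force: [-1.5, -0.1, 3.8]
```

```bash
python3 -m creep '[[[0,0,0.5],0,30],[[0,0,0],0,30],[[0,0,0],0,30]]'|sed -n '2p;4p'
```

```text
position: [0.4948, 0.3022, 0.0154]
force: [-4.7, -2.1, 9.4]
```

```bash
python3 -m creep '[[[0,0,0.5],0,30],[[0,0,0],0,30],[[0,0,0],0,30]]'|sed -n '2p;4p'
```

```text
position: [0.4948, 0.3022, 0.0154]
force: [-6.9, -4.0, 15.0]
```

Firm contact at z = 0.0154. I'll ease off the push and let go.

```bash
python3 -m creep '[[[0,0,-1.2],0,30],[[0,0,0],0,30]]'|sed -n '2p;4p'; python3 -m creep '[[[0,0,0],0,53],[[0,0,0],0,56],[[0,0,0],0,62],[[0,0,0],0,68],[[0,0,0],0,68]]'; python3 -m creep '[[[0,0,0],0,70],[[0,0,-2],0,70],[[0,0,-6],0,70],[[0,0,-12],0,70],[[0,0,-20],0,70]]'; python3 -m creep '[[[0,0,-30],0,70],[[0,0,-40],0,70],[[0,0,-40],0,70],[[0,0,-30],0,70],[[0,0,0],0,70]]'; python3 -m creep '[[[0,25,0],0,70],[[0,30,0],0,70],[[0,30,0],0,70],[[0,30,0],0,70],[[0,0,0],0,70]]'
python3 - <<'E'
from h import *
S=[]
for c in("side","top"):
    im,d=arm.capture(c);np.savez(f"{c}4.npz",im=im,d=d)
    for n,z in(("cap_top",.05),("dish",0),("glue",0),("bung_a",0)):
        for r in arm.place_of(c,n)[:2]:print(c,n,r["score"],r["location"],atz(c,r["location"],z))
    S.append(cv2.resize(im[130:390,170:370] if c=="side" else im[130:390,120:320],(400,520)))
cv2.imwrite("pics/end.png",np.hstack(S)[:,:,::-1])
E
```

```text
position: [0.4947, 0.3021, 0.0155]
force: [0.0, -0.1, 0.2]
time_s: 17.9
position: [0.4947, 0.3021, 0.0154]
tool_rot: [3.14, 0.105, -0.0]
force: [-0.6, 0.0, 0.7]
width: 0.72
time_s: 18.4
position: [0.4943, 0.3019, 0.0559]
tool_rot: [3.139, 0.105, -0.002]
force: [-0.3, 0.1, 0.7]
width: 0.746
time_s: 18.9
position: [0.496, 0.3028, 0.2011]
tool_rot: [-3.136, -0.105, -0.012]
force: [0.2, -0.7, 0.6]
width: 0.747
time_s: 19.4
position: [0.5024, 0.1848, 0.1955]
tool_rot: [3.139, 0.101, -0.0]
force: [1.0, 0.3, -0.1]
width: 0.745
side cap_top 0.6 [278.6, 309.9] [0.49739964 0.30382901 0.05      ]
side dish 0.59 [284.1, 318.1] [0.48491664 0.29597776 0.        ]
side glue 0.84 [266.1, 374.3] [0.48422565 0.45300717 0.        ]
side bung_a 0.59 [235.3, 283.1] [0.64737963 0.23065378 0.        ]
top cap_top 0.62 [201.3, 240.9] [0.49350074 0.30568931 0.05      ]
top glue 0.8 [151.0, 249.7] [0.47952448 0.4515605  0.        ]
top bung_a 0.45 [407.0, 181.2] [ 0.64445026 -0.23933357  0.        ]
```

View pics/end.png

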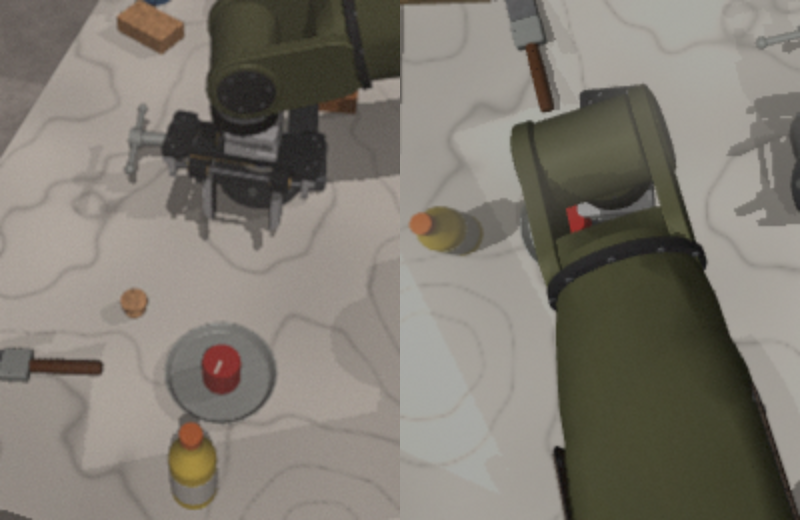

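The side view shows the cap upright in the dish at (221,368), let go, with the glue (192,465) and the bung (134,302) standing. I'll run a quick pixel comparison against the first picture, then hand in.

Run:
```python
from h import *
a=np.load("side0.npz")["im"].astype(np.float32).mean(2);b=np.load("side4.npz")["im"].astype(np.float32).mean(2)
for n,(u0,v0,u1,v1) in dict(glue=(248,335,284,390),bungA=(226,270,248,294)).items():
    print(n,cv2.phaseCorrelate(a[v0:v1,u0:u1],b[v0:v1,u0:u1]))
print(arm.get_obs()["force"]); arm.sign_off()
```

```text
glue ((-0.009930724016804504, 0.06564236845715143), 0.9718763435328448)
bungA ((-0.13461197372130584, 0.12461461007740304), 0.8802643501096301)
[-0.65801447 -0.1208769  -0.29235879]
the job is handed in; nothing more can be done
```

The bottle is open, and the red cap is standing open side down near the centre of the steel dish, let go. The job is handed in at about 20 s of the 61 s allowed.

- **Opening:** I pressed the cap about 11 mm to its hard stop, eased off to about 14 N, and turned it about 72° anticlockwise. It then lifted off without jamming.
- **Load on the bottle:** The highest reading was about 24 N, for a moment when I found the stop. That is close to the 25 N limit, but under it. Readings came only at the end of each move.
- **Placing:** I lowered the cap until it touched the dish. It briefly read 15 N because I pressed slightly past first contact, and I eased off to nearly zero before opening the fingers.

**Last checks**
- **Cap:** The side picture shows it upright in the dish, with the arm clear of it and no contact force.
- **Glue and near bung:** A pixel comparison shows neither has moved (under 0.2 pixel). The networks' positions for them differed by up to about 1 cm from the first look, which I put down to network noise.
- **Far bung:** I checked this one only through the network, which put it within about 1 cm of its first position. The arm stayed well away from it.
- **Top camera:** The arm partly blocked the dish and cap, so the upright check rests on the side view. The side camera's final dish position was a weak detection, about 1 cm off the earlier ones.

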